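# Tip the carton down onto the tray's pad and push it home

## Task

The storage tray has to go under a low shelf, so the carton standing in it must lie down: push it near its top so that it topples flat onto the dark pad in the tray, away from the tin. Then push it along the pad until it lies straight and snug against the rim at that end of the tray. Only push the carton, do not lift it, and leave the tin, the mug and the salt shaker where they stand.

Things in the scene. Friction and masses are not known exactly. Their poses are not given: they have to be found in the camera images.
- tray: Fixed shallow tray of light wood with a steel wire loop at each end (the loops stand out 19 mm). Outside 132 x 380 mm, inside 120 x 368 mm, floor 6 mm above the worktop, rim 18 mm above the worktop, walls 6 mm thick. Origin: centre of the underside; its y axis runs along its length. Place and heading vary. Beyond it a wall shelf hangs 0.56 m above the worktop, its front at x = 0.62.
- pad_center (a point): Centre of the top face of the dark rubber pad, 112 x 134 x 3 mm, fixed on the tray floor at one end of the tray (either end, it varies), reaching to the end rim; its centre lies 117 mm from the tray's centre, its top 9 mm above the worktop. Its y axis runs along the tray.
- carton_center (a point): Centre of the closed cardboard carton, 130 mm tall, 70 wide, 38 thick, 0.15 to 0.3 kg. It stands on the tray floor near the tray's middle, its thin direction roughly along the tray. The frame turns with it: z along its height, y through its thickness, x across its width. Lying at the rim, its middle is 2 mm from the pad's middle.
- carton: The same carton; origin at the centre of its foot, z axis along its height.
- tin: Food tin, 75 mm across, 58 mm high, standing loose on the tray floor at the end without the pad, 117 mm from the tray's centre. Origin: centre of the underside.
- mug: Mug with a handle, 92 x 127 x 95 mm, standing on the worktop beyond the tray's far long side. Origin: centre of the underside.
- shaker: Salt shaker, 44 mm across, 90 mm high, standing on the worktop beyond the tray's far long side. Origin: centre of the underside.
There are look-alikes about, which are no part of the job. Leave any green look-alike of the carton alone.

How it is judged:
On the way:
1. the carton has toppled and lies flat over the pad (angle between carton's own z axis and vertical between 1.5 and 1.64 rad and angle between carton's own x axis and vertical between 1.5 and 1.64 rad and height (world z) of carton_center between 0.022 and 0.034 m and horizontal distance between carton_center and pad_center below 0.075 m), for 0.1 s.
At the end, for the whole second after the job is handed in: The carton lies at rest on a broad face (within 4 degrees) on the pad, its middle within 8 mm of the pad's middle along the tray (so its end is within 10 mm of the end rim) and between the side rims, straight within 7 degrees; tin, mug and shaker are upright and within 15 mm of where they stood (angle between carton's own z axis and vertical between 1.5 and 1.64 rad and angle between carton's own x axis and vertical between 1.5 and 1.64 rad and height (world z) of carton_center between 0.022 and 0.034 m and y of carton_center in the frame of pad_center between -0.008 and 0.008 m and x of carton_center in the frame of pad_center between -0.028 and 0.028 m and angle between the z axis of carton and the y axis of pad_center, either way round below 0.12 rad and linear speed of carton below 0.01 m/s and angle between each of tin, mug, shaker's own z axis and vertical below 0.2 rad and distance of each of tin, mug, shaker from where it was at the start of the episode below 0.015 m); the robot touches nothing.
It fails at once if the carton is lifted (height (world z) of carton_center above 0.09 m or (angle between carton's own z axis and vertical above 1.4 rad and height (world z) of carton_center above 0.06 m)).
It fails at once if the tin, mug or shaker is pushed away or knocked over (distance of any of tin, mug, shaker from where it was at the start of the episode above 0.015 m or angle between any of tin, mug, shaker's own z axis and vertical above 0.3 rad).
It also fails if it takes over 38 s, if anything falls off the work surface, if the arm or the gripper's body presses on something with over 40 N, if the wrist force passes 120 N, or if a joint passes its speed limit or range.

## Robot

A 6-joint arm with a two-finger parallel gripper is mounted at the origin on a cart in front of the work surface, level with it; the furniture and walls round the work are solid. World frame = base frame: x ahead of the robot, y to its left, z up, the work surface at z = 0. Lengths are in m, angles in rad, forces in N, time in s.
With the tool pointing down it reaches from about 0.4 to 0.825 m from the base axis. Payload 7 kg.
Tool frame: the origin (TCP) lies at the very end of the fingers, on their centre line; the grasp point (between the pads) lies 19 mm behind it (pinch_z is the distance from the TCP to the grasp point, in m); z points along the fingers, y is the line along which they close (so a half turn about z gives the same grasp; the last joint's range is limited). The gripper opens to 85 mm and grips with 20 to 120 N. Pads are 22 mm wide; open, the fingers measure 114 mm over their backs; the gripper's body (76 mm by 85 mm) begins 54 mm behind the grasp point. The pads swing forward as they close: fully open they stand 13 mm farther back than shut.
Start: joints at [1.49, 0.359, 0.012, 0, -1.224, -0.288], TCP at [0.243, 0.63, 0.194] pointing down, gripper open.
Joint ranges: [-3.07, 3.07], [-1.43, 2.12], [-1.02, 1.25], [-3.03, 1.67], [-3.05, -0], [-3.03, 3.03]. Speed limits (rad/s): [2.39, 2.39, 3.01, 3.14, 3.14, 3.14].

## Interface

Orientations are given as a rotation vector (axis times angle).
In Python, from rig import get_obs, get_image, hand_in, pinch_z gives the robot as it stands.
- The arm moves only by the tool jog_arm, never from a script. Its argument "deltas" is a list of rows, each a list of 4 numbers: the shift along the world's x, y, z in m, then the turn about the world's z in degrees. A call has 1 to 12 rows; each row shifts and turns the commanded pose from where the row before left it; what a row does not reach is not made up. A row lasts 1/10 s, in which the tool goes at most 50 mm and 8.59 degrees, less where a joint would pass 70% of its speed; a pose out of reach is approached as far as the arm can. A call is refused whole if a number of a shift passes 0.05 or a number of a turn 8.59, either way. A call with a gripper value outside its range is refused whole. "jaw" is the opening, from 0 (shut) to 1 (fully open), set as the call begins (left out, the last holds). The fingers move at their own pace and stop on an object; "force" is the grip in N (left out, the last holds). Time passes only in rows, so rows that do not move let the fingers close. It gives the time, the measured TCP pose, the force, the opening and the grip force at its end, in the units of the state.
- get_obs(): the state, without advancing time (a new reading comes with each control period).
- get_image(name): name is "scene" or "top" or "wrist"; returns a dict with "color" (384x512x3 uint8, red, green, blue), "fx", "fy", "cx", "cy" (pixels), "camera_from_world" (4x4, takes a point from world to camera coordinates); the wrist camera has in their place "tool_from_camera" (4x4, takes a point from camera to tool coordinates, whose origin is the TCP and whose axes are the flange's). Camera axes: x right, y down, z forward; pixel columns grow to the right and rows downward; lengths in m; the calibration is good to about 2 mm. A picture is of the moment at which its call begins: read the wrist's pose just before it. There is no depth.
- hand_in(): hands the job in; it is judged then, once.
The state is a dict: "time_s": time; "qpos": joint angles; "dq": joint speeds; "tau": joint torques, N m; "tcp_pos": TCP position; "ee_rot": TCP orientation; "wrist_force": force on the tool from outside, world axes, zero at the start; "ft_torque": the same for the moment, N m; "finger_gap": opening from 0.0 (shut) to 1.0 (fully open); "finger_force": force on a finger pad.
Only numpy, scipy, OpenCV 4.12 (cv2) and the standard library are available. Lean on these libraries where they do the work, as an engineer would, in place of code of your own. Each camera call takes 0.05 s, during which the arm holds its last target. There are 200 camera calls.

## Working session

There is one attempt and no reset: what is moved stays moved. The work goes in short steps, Python scripts to look and compute and a tool call to move; the robot and the scene stay as the last step left them, time stands still between calls to the robot, and variables do not carry over. Pictures are saved under pics/ and viewed, at most 11 in all, crops included, and the job is handed in when it is done.

Besides the shell and the picture viewer there is one more tool, called as a command line: name --pt "numbers of a row" for each row, then --argument value for the rest. jog_arm: Moves the arm, as the interface text tells. Its arguments: {"type":"object","properties":{"deltas":{"type":"array","items":{"type":"array","items":{"type":"number"}}},"jaw":{"type":"number"},"force":{"type":"number"}},"required":["deltas"]}

```bash
mkdir -p pics
python3 - <<'E'
from rig import get_obs,get_image,pinch_z
import cv2,pickle
o=get_obs();print(o['time_s'],o['tcp_pos'],o['ee_rot'],o['finger_gap'],pinch_z)
for n in('scene','top'):
    im=get_image(n);pickle.dump(im,open(f'{n}0.pkl','wb'))
    cv2.imwrite(f'pics/{n}0.png',im['color'][:,:,::-1]);print(n,im['camera_from_world'].round(3).tolist(),im['fx'])
E
```

```text
0.0 [0.24317031 0.62909541 0.19317577] [ 3.08669964e+00 -5.75867388e-01 -2.35154697e-04] 1.0000234877956578 0.0187
scene [[0.868, -0.497, 0.015, -0.549], [-0.348, -0.629, -0.695, 0.175], [0.355, 0.598, -0.719, 1.208], [0.0, 0.0, 0.0, 1.0]] 415.7524446599239
top [[0.021, -1.0, 0.014, -0.14], [-0.983, -0.023, -0.183, 0.559], [0.183, -0.01, -0.983, 1.161], [0.0, 0.0, 0.0, 1.0]] 403.7201430460832
```

View pics/scene0.png

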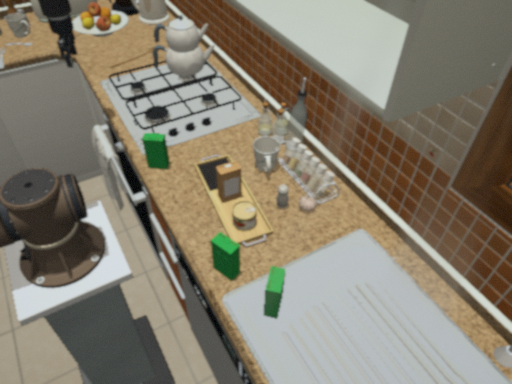

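View pics/top0.png

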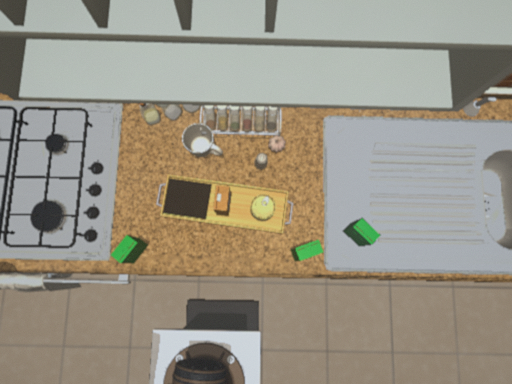

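The scene picture shows the brown carton at about (230,182) and the tin at (245,213). The dark pad is at (215,170), and the green look-alikes are outside the tray. In the top picture the tray spans about (162,178) to (290,230). The pad is at (188,198), at the +y end, the carton at (222,200), the tin at (262,207), the mug at (200,140) and the shaker at (262,160).

```bash
cat > h.py <<'E'
import numpy as np,cv2
def ray(im,uv,z):
    T=np.linalg.inv(im['camera_from_world']);uv=np.atleast_2d(np.asarray(uv,float))
    d=np.c_[(uv[:,0]-im['cx'])/im['fx'],(uv[:,1]-im['cy'])/im['fy'],np.ones(len(uv))]@T[:3,:3].T
    o=T[:3,3];return (o+d*((z-o[2])/d[:,2])[:,None])[:,:2]
def proj(im,p):
    c=im['camera_from_world']@np.r_[p,1];return im['fx']*c[0]/c[2]+im['cx'],im['fy']*c[1]/c[2]+im['cy']
def big(m):
    cs,_=cv2.findContours(m.astype(np.uint8),cv2.RETR_EXTERNAL,cv2.CHAIN_APPROX_NONE)
    return max(cs,key=cv2.contourArea)
def rect(im,c,z):
    P=ray(im,c.reshape(-1,2),z);r=cv2.minAreaRect((P*1000).astype(np.float32));return r,cv2.boxPoints(r)
E
python3 - <<'E'
import pickle
from h import *
im=pickle.load(open('top0.pkl','rb'));c=im['color'];hsv=cv2.cvtColor(c,cv2.COLOR_RGB2HSV)
roi=np.zeros(c.shape[:2],bool);roi[172:236,155:297]=1
dark=roi&(c.max(2)<60);dark[:,225:]=0
r,b=rect(im,big(dark),.009);print('pad',r,b.tolist())
for p in[(188,185),(200,225),(222,200),(222,190),(225,211),(240,195),(262,208),(247,220)]:print(p,c[p[1],p[0]],hsv[p[1],p[0]])
s=cv2.resize(c[165:240,150:300],None,fx=5,fy=5,interpolation=cv2.INTER_CUBIC)
i2=pickle.load(open('scene0.pkl','rb'))['color'];s2=cv2.resize(i2[145:255,185:295],(375,375),interpolation=cv2.INTER_CUBIC)
s=cv2.copyMakeBorder(s,0,0,0,0,0);
cv2.imwrite('pics/crop0.png',cv2.vconcat([cv2.resize(s,(500,250)),cv2.copyMakeBorder(cv2.resize(s2,(340,340)),0,0,0,160,0)])[:,:,::-1])
E
```

```text
pad ((485.1049499511719, 19.72377586364746), (0.0, 0.0), 0.0) [[485.1049499511719, 19.72377586364746], [485.1049499511719, 19.72377586364746], [485.1049499511719, 19.72377586364746], [485.1049499511719, 19.72377586364746]]
(188, 185) [65 57 48] [16 67 65]
(200, 225) [143 110  74] [ 16 123 143]
(222, 200) [199 146  84] [ 16 147 199]
(222, 190) [195 144  82] [ 16 148 195]
(225, 211) [108  81  51] [ 16 135 108]
(240, 195) [212 186 110] [ 22 123 212]
(262, 208) [210 214 134] [ 32  95 214]
(247, 220) [212 189 109] [ 23 124 212]
```

View pics/crop0.png

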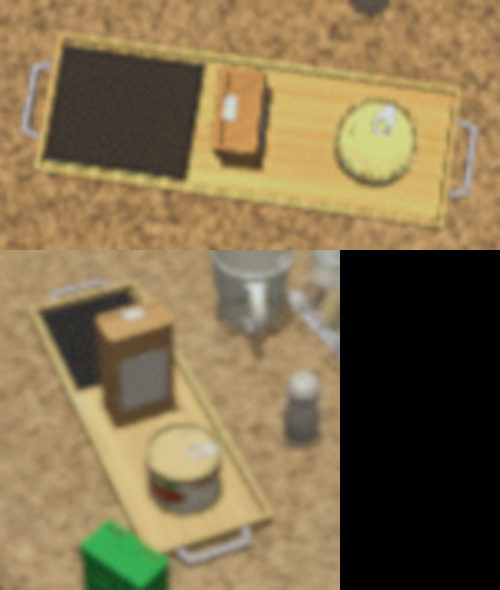

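The crop shows the dark pad at crop (42–205, 45–180), and the carton top at (217–265, 68–155), turned slightly relative to the tray. The tin is at (375,142). Between the carton and the pad there is a narrow strip of floor.

Run:
```python
import pickle
from h import *
im=pickle.load(open('top0.pkl','rb'));c=im['color'];hsv=cv2.cvtColor(c,cv2.COLOR_RGB2HSV)
roi=np.zeros(c.shape[:2],bool);roi[172:236,155:297]=1
d=roi&(c.max(2)<95);d[:,213:]=0
r,b=rect(im,big(d),.009);print('pad',r,b.round().tolist())
H,S,V=hsv[...,0],hsv[...,1],hsv[...,2]
k=roi&(H<20)&(S>120)&(V>160);k[:,:212]=0;k[:,232:]=0
C=big(k);print(cv2.boundingRect(C),cv2.contourArea(C));r2,b=rect(im,C,.136);print('ctop',r2,b.round().tolist())
t=roi&(H>=19)&(S>100)&(V>150)
ys,xs=np.nonzero(t);r3,b=rect(im,cv2.convexHull(np.c_[xs,ys].astype(np.int32)),.018);print('tray',r3,b.round().tolist())
print('tin',ray(im,[(262.5,207.5)],.064))
T=np.array([[375,142]])/3.333+[150,165];print(T,ray(im,T,.064))
print('mug',ray(im,[(200,145)],.05),'shk',ray(im,[(262,160)],.09))
```

```text
pad ((539.5023193359375, 75.36125946044922), (130.99766540527344, 107.78375244140625), 83.14451599121094) [[478.0, 17.0], [585.0, 4.0], [601.0, 134.0], [494.0, 147.0]]
(212, 185, 17, 26) 304.0
ctop ((524.2467651367188, -37.234920501708984), (39.5291862487793, 71.26386260986328), 84.82469177246094) [[487.0, -54.0], [558.0, -60.0], [562.0, -21.0], [491.0, -14.0]]
tray ((525.8615112304688, -41.92024230957031), (381.99652099609375, 137.1453094482422), 83.15171813964844) [[435.0, -223.0], [571.0, -240.0], [617.0, 140.0], [481.0, 156.0]]
tin [[ 0.50777246 -0.15762508]]
[[262.51125113 207.60426043]] [[ 0.50746261 -0.15766346]]
mug [[0.69884446 0.03691075]] shk [[ 0.6455091  -0.15287229]]
```

jog_arm --pt "0.015 -0.04 0.004 -6.2" --pt "0.015 -0.04 0.004 -6.2" --pt "0.015 -0.04 0.004 -6.2" --pt "0.015 -0.04 0.004 -6.2" --pt "0.015 -0.04 0.004 -6.2" --pt "0.015 -0.04 0.004 -6.2" --pt "0.015 -0.04 0.004 -6.2" --pt "0.015 -0.04 0.004 -6.2" --pt "0.015 -0.04 0.004 -6.2" --pt "0.015 -0.04 0.004 -6.2" --pt "0.015 -0.04 0.004 -6.2" --pt "0.015 -0.04 0.004 -6.2" --jaw 0.35

```text
time_s: 1.3
tcp_pos: [0.4234, 0.1479, 0.2423]
ee_rot: [-2.107, 2.33, 0.0]
wrist_force: [1.3, 0.5, -0.4]
finger_gap: 0.351
finger_force: 0.0
```

jog_arm --pt "0.016 -0.039 0 0" --pt "0.016 -0.039 0 0" --pt "0.016 -0.039 0 0" --pt "0.016 -0.039 0 0" --pt "0.016 -0.039 0 0" --pt "0.016 -0.039 0 0" --pt "0 -0.001 -0.03 0" --pt "0 0 -0.03 0" --pt "0 0 -0.03 0" --pt "0 0 -0.03 0" --pt "0 0 -0.01 0" --pt "0 0 0 0"

```text
time_s: 2.5
tcp_pos: [0.5183, -0.0856, 0.1109]
ee_rot: [2.11, -2.324, -0.003]
wrist_force: [0.1, -0.1, 1.3]
finger_gap: 0.352
finger_force: 0.0
```

Run:
```python
from rig import get_obs,get_image
import cv2
print(get_obs()['tcp_pos'])
a=get_image('scene')['color'][100:260,150:330];b=get_image('top')['color'][150:240,150:300]
a=cv2.resize(a,(540,480),interpolation=cv2.INTER_CUBIC)[:, :400];b=cv2.resize(b,(400,240),interpolation=cv2.INTER_CUBIC)
b=cv2.copyMakeBorder(b,0,240,0,0,cv2.BORDER_CONSTANT)
cv2.imwrite('pics/p1.png',cv2.hconcat([a,b])[:,:,::-1])
```

```text
[ 0.51828624 -0.08560402  0.11085806]
```

View pics/p1.png

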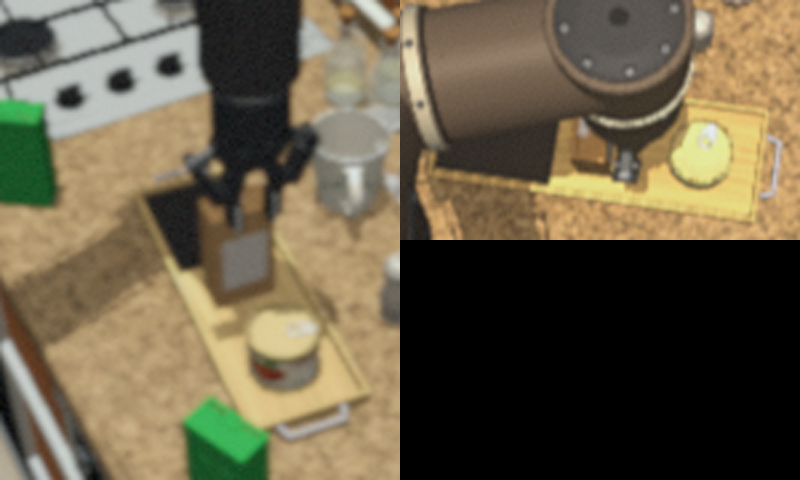

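The fingers (pixels (237,215) and (273,205) in the left view) stand behind the carton's upper back face and are clear of the tin and mug. I'll push slowly toward the pad.

jog_arm --pt "0.0005 0.005 0 0" --pt "0.0005 0.005 0 0" --pt "0.0005 0.005 0 0" --pt "0.0005 0.005 0 0" --pt "0.0005 0.005 0 0" --pt "0.0005 0.005 0 0" --pt "0.0005 0.005 0 0" --pt "0.0005 0.005 0 0" --pt "0.0005 0.005 0 0"

```text
time_s: 3.5
tcp_pos: [0.5239, -0.04, 0.1121]
ee_rot: [2.112, -2.326, -0.0]
wrist_force: [0.5, -1.6, 0.1]
finger_gap: 0.349
finger_force: 0.0
```

jog_arm --pt "0.0005 0.005 0 0" --pt "0.0005 0.005 0 0" --pt "0.0005 0.005 0 0" --pt "0.0005 0.005 0 0" --pt "0.0005 0.005 0 0" --pt "0.0005 0.005 0 0" --pt "0 0 0 0" --pt "0 0 0 0" --pt "0 0 0 0" --pt "0 0 0 0"

```text
time_s: 4.5
tcp_pos: [0.5268, -0.0106, 0.1121]
ee_rot: [2.111, -2.326, -0.0]
wrist_force: [-0.4, -0.4, 0.2]
finger_gap: 0.349
finger_force: 0.0
```

```bash
cat > look.py <<'E'
import sys
from rig import get_obs,get_image
import cv2,pickle
print(get_obs()['tcp_pos'])
A=get_image('scene');B=get_image('top');pickle.dump(A,open('sceneL.pkl','wb'));pickle.dump(B,open('topL.pkl','wb'))
a=A['color'][100:260,150:330];b=B['color'][165:240,150:300]
a=cv2.resize(a,(540,480),interpolation=cv2.INTER_CUBIC)[:, :400];b=cv2.resize(b,(400,200),interpolation=cv2.INTER_CUBIC)
b=cv2.copyMakeBorder(b,0,280,0,0,cv2.BORDER_CONSTANT)
cv2.imwrite(f'pics/{sys.argv[1]}.png',cv2.hconcat([a,b])[:,:,::-1])
E
python3 look.py p2
```

```text
[ 0.52677182 -0.01058709  0.11208281]
```

View pics/p2.png

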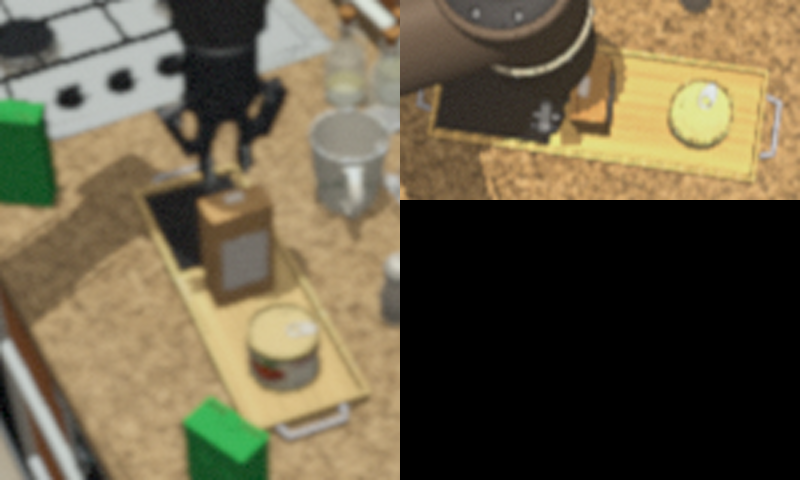

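The carton still appears to be standing where it was (top at about (235,195)), with the fingers (210,180) and (245,165) seemingly beyond its top. I'll check by projection before moving.

Run:
```python
import pickle
from rig import get_obs,get_image
from h import *
o=get_obs();print(o['time_s'],o['tcp_pos'],o['wrist_force'])
A=pickle.load(open('sceneL.pkl','rb'));B=pickle.load(open('topL.pkl','rb'))
t=o['tcp_pos'];w=np.array([.995,-.1,0])
S=lambda uv:(((uv[0]-150)*3).__round__(),((uv[1]-100)*3).__round__())
Q=lambda uv:(((uv[0]-150)*2.667+400).__round__(),((uv[1]-165)*2.667).__round__())
for z in(.112,.136):
  for k in(-.025,.025):
    p=t+w*k;p[2]=z;print('fing',z,S(proj(A,p)),Q(proj(B,p)))
for z in(.006,.136):
  for a in(-.035,.035):
    for b in(-.019,.019):
      p=np.array([.524,-.037,z])+a*w+b*np.array([.1,.995,0]);print('cart',z,a,b,S(proj(A,p)),Q(proj(B,p)))
A2=get_image('scene');d=cv2.absdiff(A2['color'],A['color']).max(2);print('moving px',(d[100:260,150:330]>60).sum())
a=np.hstack([cv2.resize(x[135:210,200:265],(400,460),interpolation=cv2.INTER_CUBIC) for x in (pickle.load(open('scene0.pkl','rb'))['color'],A2['color'])])
cv2.imwrite('pics/p3.png',a[:,:,::-1])
```

```text
4.6 [ 0.52682387 -0.0105511   0.11210365] [-0.20901847 -0.70902022 -0.12339625]
fing 0.112 (203, 205) (561, 109)
fing 0.112 (248, 192) (567, 63)
fing 0.136 (202, 187) (559, 106)
fing 0.136 (247, 175) (565, 59)
cart 0.006 -0.035 -0.019 (214, 306) (607, 136)
cart 0.006 -0.035 0.019 (201, 282) (574, 132)
cart 0.006 0.035 -0.019 (273, 287) (615, 77)
cart 0.006 0.035 0.019 (260, 264) (582, 73)
cart 0.136 -0.035 -0.019 (209, 218) (601, 121)
cart 0.136 -0.035 0.019 (195, 195) (565, 116)
cart 0.136 0.035 -0.019 (273, 200) (610, 55)
cart 0.136 0.035 0.019 (259, 177) (574, 51)
moving px 0
```

View pics/p3.png

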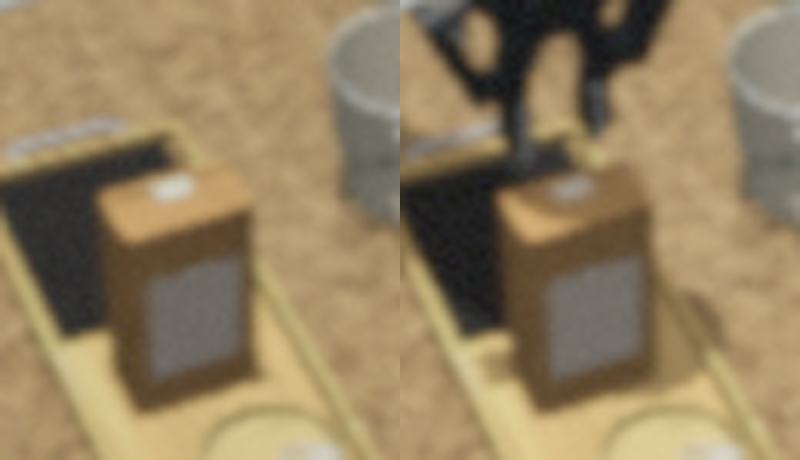

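The carton has not moved. The right fingertip, at about (600,135), shows in front of clear background above the carton's top edge, so the half-open fingertips ended some 25–30 mm above the reported TCP and passed over the top. I'll raise the arm, go back, come down lower and recheck the real tip height.

jog_arm --pt "0 0 0.04 0" --pt "0 0 0.02 0" --pt "-0.003 -0.03 0 0" --pt "-0.003 -0.03 0 0" --pt "-0.002 -0.018 0 0" --pt "0 0 0 0" --pt "0 0 -0.03 0" --pt "0 0 -0.03 0" --pt "0 0 -0.02 0" --pt "0 0 0 0" --pt "0 0 0 0"

```text
time_s: 5.75
tcp_pos: [0.5192, -0.0882, 0.0925]
ee_rot: [2.112, -2.325, 0.0]
wrist_force: [-0.3, 0.2, 0.2]
finger_gap: 0.349
finger_force: 0.0
```

Run:
```python
from rig import get_obs,get_image
from h import *
o=get_obs();t=o['tcp_pos'];print(t,o['finger_gap'])
A=get_image('scene');c=A['color'].copy();W=get_image('wrist')['color']
u0,v0=200,120;f=6
crop=cv2.resize(c[v0:v0+80,u0:u0+65],(390,480),interpolation=cv2.INTER_CUBIC)
w=np.array([.995,-.1,0])
for k in(-.02,.02):
  for z,col in((t[2],(255,0,0)),(t[2]+.013,(0,255,0)),(t[2]+.03,(0,0,255))):
    p=t+w*k;p[2]=z;u,v=proj(A,p);cv2.circle(crop,(int((u-u0)*f),int((v-v0)*f)),3,col,-1)
cv2.imwrite('pics/p4.png',cv2.hconcat([crop,cv2.resize(W,(410,480))])[:,:,::-1])
```

```text
[ 0.51920028 -0.08818775  0.0925115 ] 0.34869951606961663
```

View pics/p4.png

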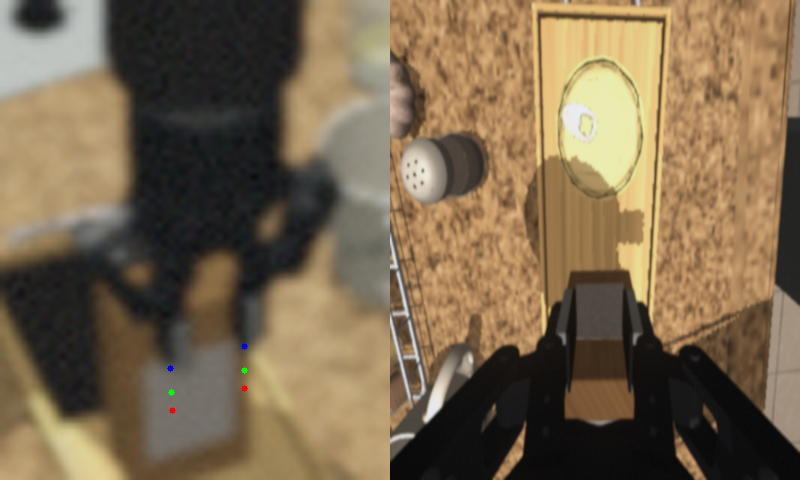

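In the left crop the real tips, at (178,365) and (248,335), lie near the blue markers, about 32 mm above the reported TCP. The wrist view shows the carton's label face just ahead of the fingers and the tin clear. I'll go 15 mm lower and push.

jog_arm --pt "0 0 -0.015 0" --pt "0.0005 0.005 0 0" --pt "0.0005 0.005 0 0" --pt "0.0005 0.005 0 0" --pt "0.0005 0.005 0 0" --pt "0.0005 0.005 0 0" --pt "0.0005 0.005 0 0" --pt "0.0005 0.005 0 0" --pt "0.0005 0.005 0 0"

```text
time_s: 6.75
tcp_pos: [0.5229, -0.0479, 0.0771]
ee_rot: [-2.112, 2.326, 0.0]
wrist_force: [0.6, -0.4, 1.0]
finger_gap: 0.349
finger_force: 0.1
```

```bash
cat > ctop.py <<'E'
from rig import get_obs,get_image
from h import *
import pickle
o=get_obs();print(o['tcp_pos'],o['wrist_force'].round(1))
A=get_image('scene');A0=pickle.load(open('scene0.pkl','rb'))
def m(I):
    h=cv2.cvtColor(I['color'],cv2.COLOR_RGB2HSV)[150:205,200:245]
    g=(h[...,1]<75)&(h[...,2]>80)&(h[...,2]<150);return g
for I in(A0,A):
    g=m(I);cs,_=cv2.findContours(g.astype(np.uint8),0,2);c=max(cs,key=cv2.contourArea);print('label',cv2.contourArea(c),np.array(cv2.boundingRect(c))+[200,150,0,0])
E
python3 ctop.py
```

```text
[ 0.5228827  -0.04793823  0.0771162 ] [ 0.6 -0.4  1. ]
label 217.5 [224 177  16  20]
label 270.0 [222 169  17  25]
```

jog_arm --pt "0.0005 0.005 0 0" --pt "0.0005 0.005 0 0" --pt "0.0005 0.005 0 0" --pt "0.0005 0.005 0 0" --pt "0.0005 0.005 0 0" --pt "0.0005 0.005 0 0" --pt "0 0 0 0" --pt "0 0 0 0" --pt "0 0 0 0" --pt "0 0 0 0"

```text
time_s: 7.8
tcp_pos: [0.5258, -0.0186, 0.0771]
ee_rot: [2.111, -2.326, -0.0]
wrist_force: [-0.2, 0.6, 0.2]
finger_gap: 0.352
finger_force: 0.0
```

```bash
python3 look.py p5
```

```text
[ 0.5257986  -0.01855419  0.07709693]
```

View pics/p5.png

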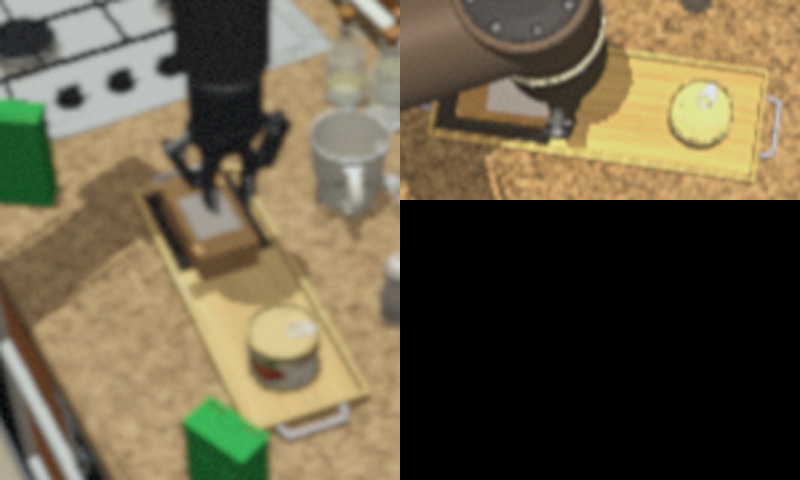

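The carton now lies flat on the pad (left view: top face about (165–260,180–265), foot end at about (228,265)). The tin, mug and shaker haven't moved. I'll back off behind its foot and come down in stages, checking the tip height.

jog_arm --pt "0 0 0.02 0" --pt "-0.001 -0.025 0 -0.5" --pt "-0.001 -0.024 0 -0.5" --pt "0 0 -0.03 0" --pt "0 0 -0.03 0" --pt "0 0 0 0" --pt "0 0 0 0"

```text
time_s: 8.6
tcp_pos: [0.5238, -0.0676, 0.0373]
ee_rot: [2.091, -2.343, -0.0]
wrist_force: [-0.1, 0.8, 0.4]
finger_gap: 0.354
finger_force: 0.0
```

```bash
cat > p6.py <<'E'
import sys,pickle
from rig import get_obs,get_image
from h import *
o=get_obs();t=o['tcp_pos'];print(t,o['wrist_force'].round(1))
A=get_image('scene');B=get_image('top');pickle.dump((A,B),open('L.pkl','wb'))
def ov(I,u0,v0,w,h,f):
    crop=cv2.resize(I['color'][v0:v0+h,u0:u0+w],None,fx=f,fy=f,interpolation=cv2.INTER_CUBIC)
    for k in(-.02,.02):
        for dz,col in((0,(255,0,0)),(.015,(0,255,0)),(.03,(0,0,255))):
            u,v=proj(I,t+np.array([.993,-.12,0])*k+[0,0,dz]);cv2.circle(crop,(int((u-u0)*f),int((v-v0)*f)),2,col,-1)
    return crop
a=ov(A,190,130,80,110,5);b=ov(B,155,165,130,80,3)
b=cv2.copyMakeBorder(b,0,a.shape[0]-b.shape[0],0,0,cv2.BORDER_CONSTANT)
cv2.imwrite(f'pics/{sys.argv[1]}.png',cv2.hconcat([a,b])[:,:,::-1])
E
python3 p6.py p6
```

```text
[ 0.52381547 -0.06764714  0.0373395 ] [-0.1  0.8  0.4]
```

View pics/p6.png

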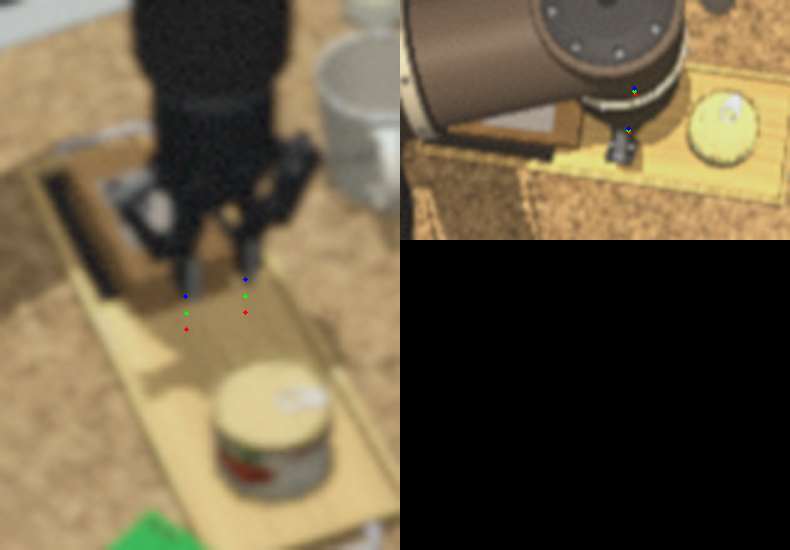

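The tips, at (188,297) and (248,280), sit at the blue markers, so they are really at about z 0.067. The foot end of the carton is clear ahead of them. I'll lower another 40 mm, then push along the tray axis.

jog_arm --pt "0 0 -0.02 0" --pt "0 0 -0.01 0" --pt "0 0 -0.01 0" --pt "0 0 0 0"

```text
time_s: 9.1
tcp_pos: [0.5232, -0.0674, -0.0037]
ee_rot: [2.09, -2.343, -0.001]
wrist_force: [-0.6, 0.5, -0.8]
finger_gap: 0.349
finger_force: 0.0
```

jog_arm --pt "0.0006 0.005 0 0" --pt "0.0006 0.005 0 0" --pt "0.0006 0.005 0 0" --pt "0.0006 0.005 0 0" --pt "0.0006 0.005 0 0" --pt "0.0006 0.005 0 0" --pt "0.0006 0.005 0 0" --pt "0.0006 0.005 0 0"

```text
time_s: 9.9
tcp_pos: [0.5287, -0.027, -0.0029]
ee_rot: [2.091, -2.344, 0.0]
wrist_force: [-0.5, -2.4, -0.3]
finger_gap: 0.35
finger_force: 2.2
```

jog_arm --pt "0.0005 0.004 0 0" --pt "0.0005 0.004 0 0" --pt "0.0005 0.004 0 0" --pt "0.0005 0.004 0 0"

```text
time_s: 10.3
tcp_pos: [0.5306, -0.0112, -0.0029]
ee_rot: [2.091, -2.344, -0.0]
wrist_force: [-0.2, -2.3, 0.5]
finger_gap: 0.351
finger_force: 0.8
```

```bash
python3 p6.py p7
```

```text
[ 0.53062465 -0.01120323 -0.00292624] [-0.2 -2.3  0.5]
```

View pics/p7.png

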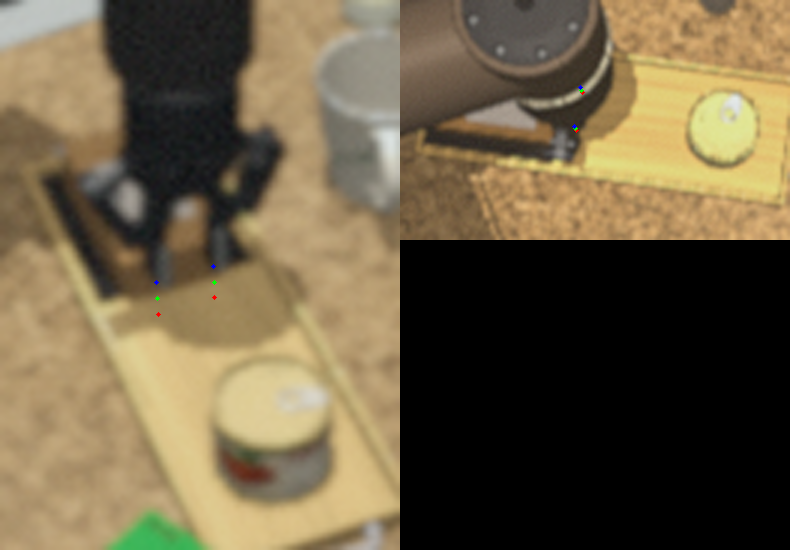

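The fingers, at (160,275) and (220,255), are on the carton's foot face. The carton is sliding along the pad at about 2.3 N, and the tin is still in place. I'll carry on in small steps until the rim takes the load.

jog_arm --pt "0.0003 0.003 0 0" --pt "0.0003 0.003 0 0" --pt "0.0002 0.002 0 0"

```text
time_s: 10.7
tcp_pos: [0.5314, -0.0032, -0.0029]
ee_rot: [2.091, -2.344, -0.0]
wrist_force: [0.1, -1.9, 0.2]
finger_gap: 0.349
finger_force: 0.8
```

jog_arm --pt "0.0002 0.002 0 0" --pt "0.0001 0.001 0 0"

```text
time_s: 10.9
tcp_pos: [0.5317, -0.0003, -0.0029]
ee_rot: [2.091, -2.344, -0.0]
wrist_force: [-0.3, -1.2, 0.4]
finger_gap: 0.35
finger_force: 0.8
```

jog_arm --pt "0.0002 0.002 0 0" --pt "0.0002 0.002 0 0"

```text
time_s: 11.1
tcp_pos: [0.531, 0.0014, -0.0029]
ee_rot: [2.089, -2.341, 0.001]
wrist_force: [2.4, -24.8, 3.1]
finger_gap: 0.352
finger_force: 12.0
```

jog_arm --pt "0.0002 0.002 0 0"

```text
time_s: 11.2
tcp_pos: [0.5307, 0.0016, -0.0027]
ee_rot: [2.087, -2.339, 0.002]
wrist_force: [2.8, -35.0, 6.4]
finger_gap: 0.347
finger_force: 17.4
```

The rim has taken the load at TCP y = 0.0015, as predicted. I'll back off, lift, move away and check.

jog_arm --pt "-0.0005 -0.004 0 0" --pt "-0.0005 -0.006 0 0" --pt "-0.001 -0.015 0 0" --pt "-0.001 -0.015 0 0" --pt "0 0 0.03 0" --pt "0 0 0.04 0" --pt "0 0 0.04 0" --pt "0 0 0.04 0" --pt "0 0 0.04 0" --pt "0 -0.04 0 0" --pt "0 -0.04 0 0" --pt "0 -0.04 0 0"

```text
time_s: 12.4
tcp_pos: [0.5291, -0.1561, 0.1877]
ee_rot: [-2.091, 2.342, -0.001]
wrist_force: [1.0, 0.0, 0.0]
finger_gap: 0.35
finger_force: 0.0
```

jog_arm --pt "-0.01 -0.04 0 0" --pt "-0.01 -0.04 0 0" --pt "-0.01 -0.04 0 0" --pt "-0.01 -0.04 0 0" --pt "-0.01 -0.04 0 0" --pt "0 -0.02 0 0" --pt "0 0 0 0" --pt "0 0 0 0"

```text
time_s: 13.2
tcp_pos: [0.4785, -0.3752, 0.1866]
ee_rot: [2.089, -2.346, -0.001]
wrist_force: [-0.3, 0.6, -0.4]
finger_gap: 0.353
finger_force: 0.0
```

Run:
```python
import pickle
from rig import get_obs,get_image
from h import *
print(get_obs()['tcp_pos'],get_obs()['time_s'])
im=get_image('top');A=get_image('scene');c=im['color'];hsv=cv2.cvtColor(c,cv2.COLOR_RGB2HSV);H,S,V=[hsv[...,i] for i in range(3)]
roi=np.zeros(c.shape[:2],bool);roi[176:222,163:215]=1
k=roi&(((H<20)&(S>110)&(V>110))|((S<90)&(V>110)))
k=cv2.morphologyEx(k.astype(np.uint8),cv2.MORPH_OPEN,np.ones((5,5)));r,b=rect(im,big(k),.047);print('carton',r,b.round().tolist())
u=np.array([.119,.993]);d=np.array(r[0])-[525.9,-41.9];print('s,lat',d@u,d@[.993,-.119])
a=cv2.resize(A['color'][140:260,185:295],(440,480),interpolation=cv2.INTER_CUBIC);t=cv2.resize(c[165:240,155:275],(360,225),interpolation=cv2.INTER_CUBIC)
t=cv2.copyMakeBorder(t,0,255,0,0,cv2.BORDER_CONSTANT);cv2.imwrite('pics/p8.png',cv2.hconcat([a,t])[:,:,::-1])
```

```text
[ 0.47846169 -0.37515984  0.18661074] 13.2
carton ((534.184326171875, 77.9924087524414), (135.9332275390625, 74.49889373779297), 83.09510040283203) [[489.0, 15.0], [563.0, 6.0], [579.0, 141.0], [505.0, 150.0]]
s,lat 120.03899670562745 -6.04086075286863
```

View pics/p8.png

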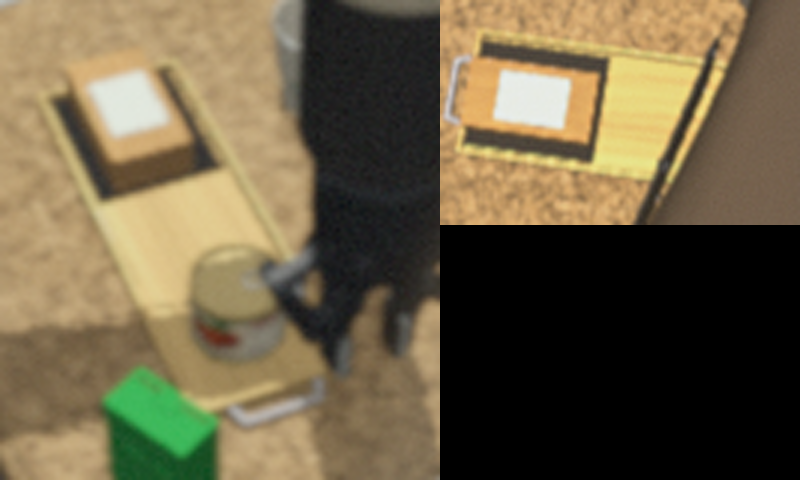

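The carton lies flat, straight and against the end rim: its middle is about 120 mm from the tray's centre where 119 was expected, 6 mm off to the side, with an angle error under 1°. The tin stands where it was, and the arm is clear.

```bash
python3 -c "
from rig import hand_in;print(hand_in())"
```

```text
the job is handed in; nothing more can be done
None
```

I toppled the carton onto the pad, pushed it straight and snug against the end rim, and handed the job in at about 13 s; the hand-in returned no verdict, and the tin, mug and shaker showed no sign of having moved.

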